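Put the yellow bead box back in its own slot

ROBOT

A 6-joint arm with a two-finger parallel gripper is mounted at the origin on the work surface. World frame = base frame: x ahead of the robot, y to its left, z up, the work surface at z = 0. Lengths are in m, angles in rad, forces in N, time in s.
With the tool pointing down it reaches from about 0.25 to 0.8 m from the base axis. Payload 8.5 kg.
Tool frame: the origin (TCP) lies at the very end of the fingers, on their centre line; the grasp point (between the pads) lies behind it (manip.pinch_z is the z of the grasp point in the tool frame, in m); z points along the fingers, y is the direction in which the jaws open and shut (so a half turn about z gives the same grasp; the last joint's range is limited). The gripper opens to 85 mm and grips with 20 to 120 N. Pads are 22 mm wide; open, the fingers measure 114 mm over their backs; the gripper's body (76 mm by 85 mm) begins 54 mm behind the grasp point. The pads swing forward as they close: fully open they stand 13 mm farther back than shut.
Start: joints at [-1.297, 0.238, -0.013, 1.319, 0, 1.571], TCP at [0.142, -0.505, 0.231] pointing down, gripper open.
Joint ranges: [-2.66, 2.66], [-1.03, 1.9], [-1.14, 1.46], [-1.82, 2.27], [-1.45, 1.34], [-3.14, 3.14]. Speed limits (rad/s): [2.22, 2.22, 2.79, 3.14, 3.14, 3.14].

INTERFACE

Orientations are given as [roll, pitch, yaw] about the fixed x, y, z axes, in that order (R = Rz(yaw) Ry(pitch) Rx(roll)).
In Python, from cell import sensors, optics, manip gives the robot as it stands. The module is installed in compiled form; this text tells all that it offers.
- The arm moves only by the tool drive_tool, never from a script. Its argument "plan" is a list of rows, each a list of 4 numbers: the shift along the tool's x, y, z in mm, then the turn about the tool's z in degrees. In form: [[tx, ty, tz, turn], ...]. A call has 1 to 5 rows; each row is the pose to reach, as a shift and turn from the pose commanded when the call began, along the tool's axes at that moment; what a row does not reach only later rows make up. A row lasts 1/8 s, in which the tool goes at most 62.5 mm and 10.7 degrees, less where a joint would pass 70% of its speed; a pose out of reach is approached as far as the arm can. A call with a gripper value outside its range is refused whole. "jaw" is the closure in counts, from 0 (fully open) to 255 (shut), set as the call begins (left out, the last holds). The fingers move at their own pace and stop on an object; "squeeze" is the grip in N (left out, the last holds). Time passes only in rows, so rows that repeat a pose let the fingers close. It gives the time, the measured TCP pose, the force and the opening at its end, in the units of the state.
- sensors.read_state(): the state, without advancing time (a new reading comes with each control period).
- optics.get_image(name): name is "scene" or "side" or "wrist"; returns a dict with "pixels" (384x512x3 uint8, red, green, blue), "fx", "fy", "cx", "cy" (pixels), "rvec" (rotation vector, rad) and "tvec" (3), from world to camera coordinates, as OpenCV has them. Camera axes: x right, y down, z forward; pixel columns grow to the right and rows downward; lengths in m; the calibration is good to about 2 mm. A picture is of the moment at which its call begins. There is no depth.
- manip.finish_job(): hands the job in, once; it reports no verdict.
Trained networks look in a picture, given as the dict that the camera call returned (one of the last four; its "shot" number tells which), for a name from the list of things; names that differ only in an ending like _2 or _b are one class to them, and where a whole thing is asked for, a point or a joint stands for the part that bears it (a point fixed in the world has none). Each returns a list of dicts, best first, with "score" (0 to 1); they miss things now and then, are a little off and sometimes report something else, mostly with a low value. They report only what shows in the picture. A call takes as long as a camera call. They do not tell look-alikes from the thing itself.
- optics.look_for(thing, picture): "location" ([x, y, z] in m, in the coordinates of the camera as it stood for that picture, good to about 4 mm: the middle of the surface that is visible of it).
- optics.regions_of(thing, picture): "pixels" (384x512 bool, what is visible of it).
- optics.pinpoint(thing, picture): "location" ([x, y, z] in m, in the coordinates of the camera as it stood for that picture, good to about 4 mm: a listed point, or the origin of a listed thing).
The state is a dict: "t": time; "joint_pos": joint angles; "joint_vel": joint speeds; "effort": joint torques, N m; "ee_pos": TCP position; "tcp_rot": TCP orientation; "force": force on the tool from outside, world axes, zero at the start; "ft_torque": the same for the moment, N m; "opening": opening from 0.0 (shut) to 1.0 (fully open).
Only numpy, scipy, OpenCV 4.12 (cv2) and the standard library are available. Lean on these libraries where they do the work, as an engineer would, in place of code of your own. Each camera call takes 0.05 s, during which the arm holds its last target. There are 200 camera calls.

TASK

The yellow bead box is finished with: take it off the red felt and return it to the rack slot with the yellow label, nose first with its black cap left outside, pushed gently past the slot's spring until it is felt to sit fully home on the stop inside, which is set at a different depth each time. Leave the white box, which is still in use, and everything else on the table where they are.

Things in the scene. Friction and masses are not known exactly. Their poses are not given: they have to be found in the camera images.
- box_yellow: the bead box to put away: flat yellow box 140 long x 46 wide x 28 mm thick, 0.07 to 0.2 kg, with a 24 mm black tail cap at the end nearer the robot; it lies flat on the red felt (3 mm thick). Origin: centre of its underside; x along its length towards the yellow nose end, y across its width, z out of its windowed top.
- nose_yellow (a point): centre of the nose end face of the yellow box (70 mm ahead of its origin, 14 mm above its underside); axes as the box.
- box_white: a like box, white with a black tail cap, 140 x 46 x 28 mm, lying on the same felt and still in use: bystander. Same axes.
- slot_yellow: empty leaning slot with the yellow label, 32 (x) by 50 (y) mm inside, 75 mm deep from mouth to floor, walls 4 mm. Origin: centre of its floor, 50 mm above the table. z points out of the slot along its length, 50 degrees from vertical, up and towards the robot side; x is square to the label, up and away from the robot side; y runs along the row.
- mouth_yellow (a point): centre of the mouth of the yellow slot, 75 mm out from its floor; axes as the slot. The slot's lower wall (the -x side) runs on 25 mm past the mouth as a tongue, a yellow strip along its edge; sides and roof have short flared lips.
- spring_yellow (a point): spring pad in the roof of the yellow slot, 34 mm above its floor, with a ramp towards the mouth; axes as the slot. It begins to bear on a box when the nose is about 50 mm above the floor, then presses it on the lower wall with about 1.5 N. Pushing on from there takes some 2 to 10 N up to the stop, where the force rises sharply; the box does not slide home by itself.
- home_yellow (a joint): sprung pin, 12 mm in diameter, in the middle of the stop block at the bottom of the yellow slot, out of sight: 0 standing free (8 mm proud of the block), 0.008 pressed flush by a box that is fully home (under 1.5 N). The face of the block is 4 to 20 mm above the slot's floor, set differently each time and not measured: it has to be felt. A box home on it stands 69 to 85 mm out of the mouth.
- rack: wooden base board of the rack, 200 x 340 x 12 mm, on which the four slots stand in a row along its y axis, 80 mm apart, in an order that varies; fixed. Labels are on the sloping roofs of the slots. Origin: on the underside, below the slot floors, mid-row.
- slot_white: slot with the white label, of the same form and axes as the yellow one, empty but belonging to the white box; origin at the centre of its floor.
- slot_green: slot with the green label, of the same form and axes as the yellow one, filled by a fixed green box that stands 65 mm out of the mouth; origin at the centre of its floor.
- slot_blue: slot with the blue label, of the same form and axes as the yellow one, filled by a fixed blue box that stands 65 mm out of the mouth; origin at the centre of its floor.
- spool_white: standing white thread spool with wooden ends, 42 mm diameter, 75 mm tall; origin centre of underside; bystander.
- spool_pink: standing pink thread spool, 42 mm diameter, 75 mm tall; origin centre of underside; bystander.
- dish: small white bowl on the felt, 72 mm diameter, 22 mm high; origin centre of underside; bystander.
- pliers: small pliers with red handles lying on the table, about 135 x 56 x 12 mm; origin near the middle, on the underside; bystander.
- glue: standing white glue bottle, 40 mm diameter, 100 mm tall; origin centre of underside; bystander.
- pincushion: round red pincushion, 76 mm diameter, 38 mm high; origin centre of underside; bystander.
Things that resemble listed ones, but are neither listed nor needed, are in the scene too. Several things look just like the box_yellow: the one meant starts farthest to the robot's right.

How it is judged:
By the outcome, as a careful person would: the job done as asked, in the order asked, and still so for the second after the job is handed in, with the robot touching nothing.
It also fails if it takes over 48 s, if anything falls off the work surface, if the arm or the gripper's body presses on something with over 40 N, if the wrist force passes 120 N, or if a joint passes its speed limit or range.

## Working session

There is one attempt and no reset: what is moved stays moved. The work goes in short steps, Python scripts to look and compute and a tool call to move; the robot and the scene stay as the last step left them, time stands still between calls to the robot, and variables do not carry over. Pictures are saved under pics/ and viewed, about 8 in all and at most 12, crops included, and the job is handed in when it is done.

Besides the shell and the picture viewer there is one more tool, called after "Request:" in YAML: its name, and indented under it one key for each argument. drive_tool: Moves the arm, as the interface text tells. Its arguments: {"type":"object","properties":{"plan":{"type":"array"},"jaw":{"type":"number"},"squeeze":{"type":"number"}},"required":["plan"]}

```bash
mkdir -p pics; cat > h.py <<'E'
import numpy as np, cv2
from cell import sensors, optics, manip
from scipy.spatial.transform import Rotation as R
def cam(n):
    p=optics.get_image(n); return p
def w(p,c):
    Rm=cv2.Rodrigues(np.array(p["rvec"],float))[0]; return Rm.T@(np.array(c)-np.array(p["tvec"]).ravel())
def proj(p,X):
    K=np.array([[p["fx"],0,p["cx"]],[0,p["fy"],p["cy"]],[0,0,1.]])
    return cv2.projectPoints(np.array(X,float).reshape(-1,1,3),np.array(p["rvec"],float),np.array(p["tvec"],float),K,None)[0].reshape(-1,2)
def ray(p,uv,z):
    Rm=cv2.Rodrigues(np.array(p["rvec"],float))[0]; o=-Rm.T@np.array(p["tvec"]).ravel()
    d=Rm.T@np.array([(uv[0]-p["cx"])/p["fx"],(uv[1]-p["cy"])/p["fy"],1]); return o+d*(z-o[2])/d[2]
def save(p,n,crop=None,s=1):
    im=p["pixels"][:,:,::-1]
    if crop: im=im[crop[1]:crop[3],crop[0]:crop[2]]
    cv2.imwrite("pics/"+n,cv2.resize(im,None,fx=s,fy=s,interpolation=cv2.INTER_CUBIC))
E
python3 - <<'E'
from h import *
print(manip.pinch_z, sensors.read_state())
a=cam("scene");b=cam("side")
ims=[x["pixels"] for x in (a,b)]
for n,p in(("scene",a),("side",b)):
    save(p,n+"0.png",s=1.5)
    for t in("box_yellow","box_white","mouth_yellow","slot_yellow","nose_yellow","slot_white","slot_green","slot_blue","rack","dish"):
        for r in optics.pinpoint(t,p)[:4]:
            X=w(p,r["location"]);print(n,t,round(r["score"],2),X.round(3),proj(p,X).round(0)[0])
E
```

```text
-0.0187 {'t': 0.0, 'joint_pos': array([-1.29699100e+00,  2.38780565e-01, -1.42268983e-02,  1.31918110e+00,
       -1.74337295e-05,  1.57082458e+00]), 'joint_vel': array([-1.49592265e-04,  1.31361462e-05, -4.37837139e-04, -4.78974798e-04,
       -9.31052708e-05,  1.62561841e-04]), 'effort': array([-8.39813110e-04, -5.38780761e+01,  3.46440554e+01,  1.85591244e-02,
       -1.88067916e-04, -9.76526167e-06]), 'ee_pos': array([ 0.14184691, -0.505066  ,  0.23068837]), 'tcp_rot': array([-3.14020042e+00,  1.74730528e-05,  2.73777092e-01]), 'force': array([ 0.06100461, -0.71478328, -0.12882347]), 'ft_torque': array([-0.00750554,  0.01650325, -0.0306858 ]), 'opening': 0.999929782389607}
scene box_yellow 0.86 [ 0.661  0.528 -0.002] [379. 146.]
scene box_yellow 0.74 [ 0.34   0.476 -0.003] [311. 105.]
scene box_yellow 0.68 [0.574 0.345 0.003] [330. 156.]
scene box_white 0.84 [0.519 0.205 0.001] [292. 167.]
scene box_white 0.46 [0.792 0.131 0.003] [332. 230.]
scene mouth_yellow 0.7 [ 0.611 -0.057  0.097] [254. 213.]
scene slot_yellow 0.57 [0.788 0.129 0.002] [330. 230.]
scene slot_yellow 0.48 [0.6
[... 627 characters left out ...]
side box_yellow 0.86 [0.574 0.344 0.007] [239. 148.]
side box_yellow 0.83 [0.663 0.525 0.005] [250. 121.]
side box_white 0.92 [0.516 0.205 0.002] [233. 173.]
side mouth_yellow 0.89 [ 0.613 -0.055  0.104] [281. 190.]
side slot_yellow 0.68 [ 0.667 -0.075  0.05 ] [299. 205.]
side nose_yellow 0.97 [0.641 0.34  0.019] [256. 143.]
side nose_yellow 0.93 [0.706 0.473 0.012] [263. 125.]
side nose_yellow 0.89 [0.292 0.532 0.016] [158. 130.]
side nose_yellow 0.27 [ 0.526 -0.468 -0.   ] [296. 326.]
side slot_white 0.79 [ 0.597 -0.305  0.049] [303. 261.]
side slot_green 0.67 [ 0.642 -0.143  0.049] [298. 221.]
side dish 0.57 [0.695 0.24  0.002] [277. 159.]
side dish 0.31 [ 0.621 -0.232  0.051] [302. 241.]
```

View pics/scene0.png

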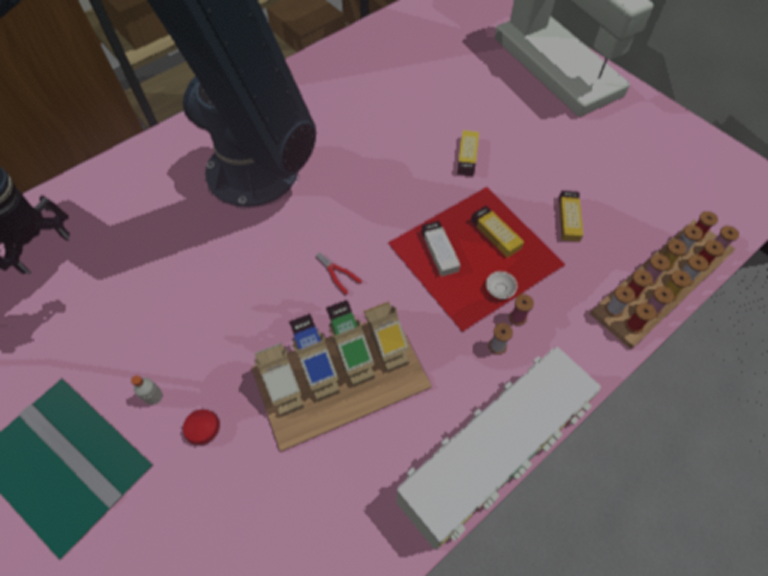

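View pics/side0.png

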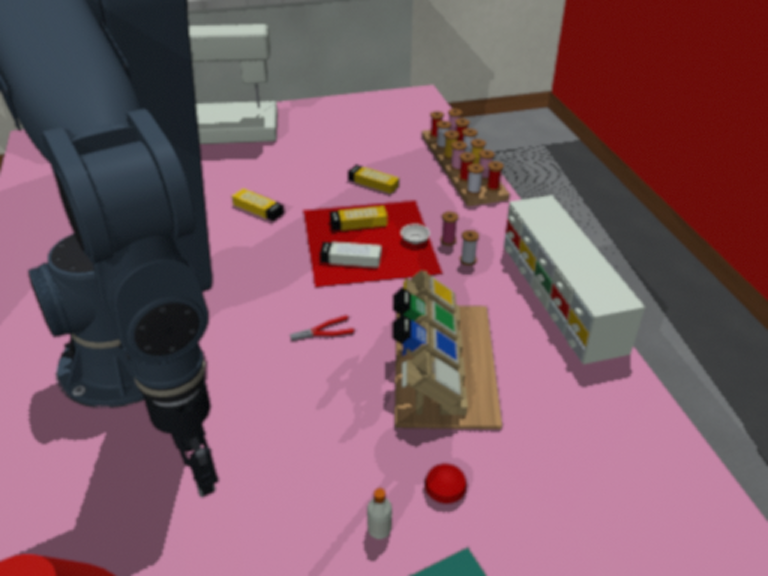

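The yellow look-alikes in the scene view (768 px picture) are:
- (498,232), on the felt, at world y≈0.345
- (570,216), off the felt, y≈0.527
- (468,152), off the felt, y≈0.478

The one on the felt is farthest to the robot's right (lowest y), so that is the one I'll take. The yellow slot is at the left end of the rack, label at (390,335). I'll move over the box and check with the wrist camera.

Request:
drive_tool:
  plan:
    - [40, -47, 0, 0]
    - [80, -95, 0, 0]
    - [120, -142, 0, 0]
    - [160, -190, 0, 0]
    - [200, -238, 0, 0]
  jaw: 0

```text
t: 1.72
ee_pos: [0.2705, -0.2206, 0.2315]
tcp_rot: [3.141, -0.001, 0.273]
force: [1.1, -0.1, 0.9]
opening: 1.001
```

Request:
drive_tool:
  plan:
    - [40, -47, 0, 0]
    - [80, -95, 0, 0]
    - [120, -142, 0, 0]
    - [160, -190, 0, 0]
    - [200, -238, 0, 0]

```text
t: 2.35
ee_pos: [0.3989, 0.0633, 0.2317]
tcp_rot: [3.141, -0.001, 0.274]
force: [0.6, -1.2, 1.2]
opening: 1.001
```

Request:
drive_tool:
  plan:
    - [40, -47, 0, 4]
    - [80, -95, 10, 8]
    - [120, -142, 20, 12]
    - [160, -190, 30, 16]
    - [190, -238, 40, 18]

```text
t: 2.98
ee_pos: [0.5064, 0.0572, 0.2069]
tcp_rot: [-3.076, 0.004, 0.074]
force: [-0.2, 0.4, 0.0]
opening: 0.999
```

```bash
python3 - <<'E'
from h import *
s=sensors.read_state();print(s["t"],s["ee_pos"],s["tcp_rot"],s["force"])
p=cam("wrist");save(p,"w1.png")
for t in("box_yellow","nose_yellow","box_white"):
    for r in optics.pinpoint(t,p)[:3]:
        X=w(p,r["location"]);print(t,round(r["score"],2),X.round(4),proj(p,X).round(0)[0])
for r in optics.regions_of("box_yellow",p)[:2]:
    m=r["pixels"].astype(np.uint8);q=cv2.minAreaRect(cv2.findNonZero(m));c=cv2.boxPoints(q);print(r["score"],m.sum(),c.round(0).tolist());print([ray(p,u,.031).round(4).tolist() for u in c])
E
```

```text
2.975 [0.50642245 0.05718151 0.20688749] [-3.07598875  0.0040339   0.07395647] [-0.2190468  0.3524636  0.0104027]
box_white 0.84 [0.5205 0.2089 0.0028] [119. 135.]
0.56 591 [[-0.0, 38.0], [9.0, 38.0], [9.0, 146.0], [0.0, 146.0]]
[[0.6042, 0.3, 0.031], [0.6048, 0.2917, 0.031], [0.5064, 0.3082, 0.031], [0.5056, 0.3175, 0.031]]
```

```bash
python3 - <<'E'
from h import *
s=sensors.read_state();print(s["joint_pos"].round(3),s["joint_vel"].round(3),s["t"])
E
```

```text
[ 0.075  0.222 -0.098  1.254  0.066  3.141] [ 0.01  -0.008 -0.002  0.001  0.001  0.001] 3.225
```

View pics/w1.png

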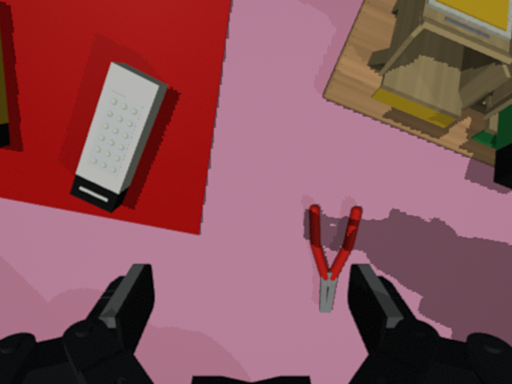

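The picture shows the white box at (120,135), pliers at (330,250), the yellow slot at upper right and the felt box cut off at the left edge. Joint 6 hit its limit at 3.14, so I'll unwind it and use the half-turned grasp.

Request:
drive_tool:
  plan:
    - [0, 0, 0, -10]
    - [0, 0, 0, -20]
    - [0, 0, 0, -30]
    - [0, 0, 0, -40]
    - [0, 0, 0, -50]

```text
t: 3.85
ee_pos: [0.5053, 0.0587, 0.2078]
tcp_rot: [-3.097, -0.049, 0.954]
force: [0.3, 0.1, 0.2]
opening: 0.998
```

Request:
drive_tool:
  plan:
    - [0, 0, 0, -10]
    - [0, 0, 0, -20]
    - [0, 0, 0, -30]
    - [0, 0, 0, -40]
    - [0, 0, 0, -50]

```text
t: 4.47
ee_pos: [0.5053, 0.0587, 0.2078]
tcp_rot: [3.133, -0.065, 1.828]
force: [-0.2, -0.2, -0.1]
opening: 1.003
```

```bash
python3 - <<'E'
from h import *
s=sensors.read_state();print(s["joint_pos"].round(3),s["t"],s["ee_pos"],s["tcp_rot"])
E
```

```text
[ 0.076  0.221 -0.098  1.254  0.066  1.39 ] 4.475 [0.50533975 0.0586985  0.207845  ] [ 3.13280169 -0.06538002  1.82815913]
```

Request:
drive_tool:
  plan:
    - [0, 0, 0, -10.7]
    - [0, 0, 0, -21.4]
    - [0, 0, 0, -32]
    - [0, 0, 0, -42.7]
    - [0, 0, 0, -53]

```text
t: 5.1
ee_pos: [0.5053, 0.0587, 0.2078]
tcp_rot: [3.084, -0.032, 2.754]
force: [-0.6, 0.2, -0.2]
opening: 0.993
```

Request:
drive_tool:
  plan:
    - [0, 0, 0, -10.7]
    - [0, 0, 0, -21.4]
    - [0, 0, 0, -32]
    - [0, 0, 0, -42.7]
    - [0, 0, 0, -53]

```text
t: 5.72
ee_pos: [0.5053, 0.0587, 0.2078]
tcp_rot: [3.081, 0.026, -2.606]
force: [-0.0, -0.6, 0.1]
opening: 0.996
```

Request:
drive_tool:
  plan:
    - [0, 0, 0, -10.7]
    - [0, 0, 0, -21.4]
    - [0, 0, 0, -32]
    - [0, 0, 0, -42.7]
    - [0, 0, 0, -53]

```text
t: 6.35
ee_pos: [0.5053, 0.0587, 0.2078]
tcp_rot: [3.126, 0.064, -1.68]
force: [0.3, 0.1, 0.3]
opening: 1.0
```

Request:
drive_tool:
  plan:
    - [0, 0, 0, -10.7]
    - [0, 0, 0, -21.4]
    - [0, 0, 0, -32]
    - [0, 0, 0, -42.7]
    - [0, 0, 0, -53]

```text
t: 6.98
ee_pos: [0.5053, 0.0587, 0.2078]
tcp_rot: [-3.099, 0.051, -0.754]
force: [1.3, -0.1, 0.4]
opening: 0.997
```

```bash
python3 - <<'E'
from h import *
s=sensors.read_state();print(s["joint_pos"].round(3),s["t"],s["ee_pos"]);r=R.from_euler("xyz",s["tcp_rot"]).as_matrix();print(r.round(3))
E
```

```text
[ 0.076  0.222 -0.098  1.254  0.066 -2.311] 6.975 [0.50534332 0.05869766 0.20782289]
[[ 0.728 -0.685 -0.008]
 [-0.684 -0.727  0.065]
 [-0.051 -0.042 -0.998]]
```

Request:
drive_tool:
  plan:
    - [0, 0, 0, -10.5]
    - [0, 0, 0, -21]
    - [0, 0, 0, -31.5]
    - [0, 0, 0, -42]
    - [0, 0, 0, -47]

```text
t: 7.6
ee_pos: [0.5053, 0.0587, 0.2078]
tcp_rot: [-3.076, 0.004, 0.064]
force: [0.0, -0.2, 0.5]
opening: 1.002
```

Request:
drive_tool:
  plan:
    - [0, 57, 0, -1]
    - [0, 114, 0, -2]
    - [0, 171, 0, -3]
    - [0, 228, 0, -4]
    - [0, 285, 0, -6]

```text
t: 8.22
ee_pos: [0.5103, 0.0322, 0.1942]
tcp_rot: [-3.135, 0.001, 0.058]
force: [0.1, -0.7, 0.5]
opening: 1.001
```

```bash
python3 - <<'E'
from h import *
s=sensors.read_state();print(s["joint_pos"].round(3),s["t"],s["ee_pos"]);r=R.from_euler("xyz",s["tcp_rot"]).as_matrix();print(r.round(3))
E
```

```text
[ 0.059  0.231 -0.119  1.222  0.006 -3.141] 8.225 [0.510293   0.03219527 0.19421415]
[[ 0.998  0.058 -0.001]
 [ 0.058 -0.998  0.006]
 [-0.001 -0.006 -1.   ]]
```

Tilt is undone. Now I'll go over the box while unwinding joint 6.

Request:
drive_tool:
  plan:
    - [7, -62, 0, 10.6]
    - [14, -124, 0, 21.2]
    - [21, -186, 0, 31.8]
    - [28, -248, 0, 42.4]
    - [34, -311, 0, 53]

```text
t: 8.85
ee_pos: [0.525, 0.3283, 0.1962]
tcp_rot: [-3.138, 0.006, -0.829]
force: [1.0, -0.1, -0.3]
opening: 1.002
```

Request:
drive_tool:
  plan:
    - [0, 0, 0, 10.7]
    - [0, 0, 0, 21.4]
    - [0, 0, 0, 32]
    - [0, 0, 0, 42.7]
    - [0, 0, 0, 53]

```text
t: 9.48
ee_pos: [0.525, 0.3264, 0.196]
tcp_rot: [3.139, 0.006, -1.753]
force: [-0.1, 0.7, -0.1]
opening: 1.0
```

Request:
drive_tool:
  plan:
    - [0, 0, 0, 10.7]
    - [0, 0, 0, 21.4]
    - [0, 0, 0, 32]
    - [0, 0, 0, 42.7]
    - [0, 0, 0, 53]

```text
t: 10.1
ee_pos: [0.525, 0.3263, 0.196]
tcp_rot: [3.135, 0.001, -2.679]
force: [-0.6, -0.4, 0.1]
opening: 0.999
```

Request:
drive_tool:
  plan:
    - [0, 0, 0, 10]
    - [0, 0, 0, 20]
    - [0, 0, 0, 26.6]

```text
t: 10.48
ee_pos: [0.525, 0.3263, 0.196]
tcp_rot: [3.135, -0.002, -3.141]
force: [0.1, 0.4, -0.4]
opening: 0.999
```

```bash
python3 - <<'E'
from h import *
s=sensors.read_state();print(s["joint_pos"].round(3),s["t"],s["ee_pos"],s["tcp_rot"])
p=cam("wrist");save(p,"w2.png")
for t in("box_yellow","nose_yellow"):
    for r in optics.pinpoint(t,p)[:3]:
        X=w(p,r["location"]);print(t,round(r["score"],2),X.round(4),proj(p,X).round(0)[0])
for r in optics.regions_of("box_yellow",p)[:1]:
    m=r["pixels"].astype(np.uint8);q=cv2.minAreaRect(cv2.findNonZero(m));c=cv2.boxPoints(q);print(r["score"],m.sum(),c.round(0).tolist());print([ray(p,u,.031).round(4).tolist() for u in c])
E
```

```text
[0.553 0.41  0.148 1.307 0.006 0.553] 10.475 [0.52504536 0.32633948 0.19602854] [ 3.13536954e+00 -1.75413100e-03 -3.14136094e+00]
box_yellow 0.83 [5.763e-01 3.485e-01 1.000e-04] [270. 213.]
nose_yellow 0.91 [0.6394 0.3417 0.0191] [264. 274.]
0.92 1118 [[356.0, 30.0], [356.0, 0.0], [417.0, 0.0], [417.0, 30.0]]
[[0.4033, 0.4137, 0.031], [0.3817, 0.4115, 0.031], [0.3816, 0.4602, 0.031], [0.4033, 0.4636, 0.031]]
```

View pics/w2.png

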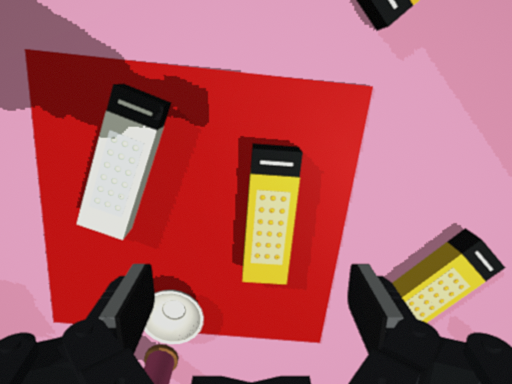

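The close view shows the wanted box on the felt, tail cap at (276,160) and nose at (265,283). The look-alikes are off the felt at lower right and at the top edge. I'll compute its pose from the face corners.

```bash
python3 - <<'E'
from h import *
p=cam("wrist")
for r in optics.regions_of("box_yellow",p)[:4]:
    m=r["pixels"].astype(np.uint8);q=cv2.minAreaRect(cv2.findNonZero(m));print(round(r["score"],2),m.sum(),np.round(q[0]),q[2])
for u in([253,144],[301,149],[289,284],[242,281],[250,175],[299,178]): print(u,ray(p,u,.031).round(4))
hsv=cv2.cvtColor(p["pixels"],cv2.COLOR_RGB2HSV);m=cv2.inRange(hsv,(22,90,80),(38,255,255));m[:, :230]=0;m[:,320:]=0
for f in (m,):
    q=cv2.minAreaRect(cv2.findNonZero(f));c=cv2.boxPoints(q);print(c.round(0).tolist(),[ray(p,u,.031).round(4).tolist() for u in c])
E
```

```text
0.91 5246 [447. 275.] 54.462318420410156
0.89 1127 [389.  15.] 90.0
0.68 6576 [271. 214.] 4.763641834259033
[253, 144] [0.4972 0.3293 0.031 ]
[301, 149] [0.5015 0.373  0.031 ]
[289, 284] [0.644  0.3683 0.031 ]
[242, 281] [0.6406 0.3192 0.031 ]
[250, 175] [0.5263 0.3267 0.031 ]
[299, 178] [0.5289 0.3726 0.031 ]
[[241.0, 280.0], [250.0, 172.0], [299.0, 176.0], [290.0, 284.0]] [[0.6397, 0.318, 0.031], [0.5235, 0.3268, 0.031], [0.5273, 0.3729, 0.031], [0.6445, 0.3695, 0.031]]
```

Request:
drive_tool:
  plan:
    - [-1, 23, 50, 2.8]
    - [-1, 23, 110, 2.8]
    - [-1, 23, 160, 2.8]
    - [-1, 23, 190, 2.8]
    - [-1, 23, 190, 2.8]

```text
t: 11.4
ee_pos: [0.5248, 0.3485, 0.004]
tcp_rot: [3.138, -0.006, 3.097]
force: [-0.3, -0.3, -0.7]
opening: 1.001
```

Request:
drive_tool:
  plan:
    - [0, 0, 0, 0]
    - [0, 0, 0, 0]
    - [0, 0, 0, 0]
    - [0, 0, 0, 0]
    - [0, 0, 0, 0]
  jaw: 115
  squeeze: 20

```text
t: 12.02
ee_pos: [0.5267, 0.3496, 0.0067]
tcp_rot: [3.135, -0.001, 3.096]
force: [0.6, 0.3, -0.0]
opening: 0.548
```

Request:
drive_tool:
  plan:
    - [0, 0, 0, 0]
    - [0, 0, 0, 0]
    - [-2, 0, -10, 0]
    - [-5, 0, -20, 0]
    - [-9, 0, -30, 0]
  jaw: 119

```text
t: 12.65
ee_pos: [0.5358, 0.3488, 0.0371]
tcp_rot: [3.135, -0.002, 3.095]
force: [-0.3, -0.5, -1.9]
opening: 0.538
```

```bash
python3 - <<'E'
from h import *
s=sensors.read_state();print(s["t"],s["ee_pos"],s["opening"],s["force"])
p=cam("side");q=cam("scene");a=p["pixels"][110:190,180:300];b=q["pixels"][110:190,280:400]
cv2.imwrite("pics/l1.png",cv2.resize(np.hstack([a,b])[:,:,::-1],None,fx=3.3,fy=3.3,interpolation=cv2.INTER_CUBIC))
for c in(p,q):
  for t in("box_yellow","nose_yellow"):
    for r in optics.pinpoint(t,c)[:3]: print(t,round(r["score"],2),w(c,r["location"]).round(4))
E
```

```text
12.65 [0.53584349 0.34882905 0.0370923 ] 0.5379627590745276 [-0.31874022 -0.49537143 -1.91939949]
box_yellow 0.79 [0.5822 0.3428 0.0378]
box_yellow 0.78 [0.6631 0.5244 0.0078]
box_yellow 0.74 [0.3393 0.4795 0.0015]
nose_yellow 0.98 [0.6472 0.3379 0.046 ]
nose_yellow 0.7 [0.7059 0.4777 0.0161]
nose_yellow 0.66 [0.2924 0.5334 0.0155]
box_yellow 0.97 [ 0.6591  0.5282 -0.0041]
box_yellow 0.88 [0.5843 0.3457 0.0332]
box_yellow 0.6 [ 0.3403  0.4789 -0.0033]
nose_yellow 0.89 [0.2957 0.5371 0.0136]
nose_yellow 0.75 [0.7118 0.4806 0.0134]
nose_yellow 0.59 [0.6535 0.3455 0.052 ]
```

View pics/l1.png

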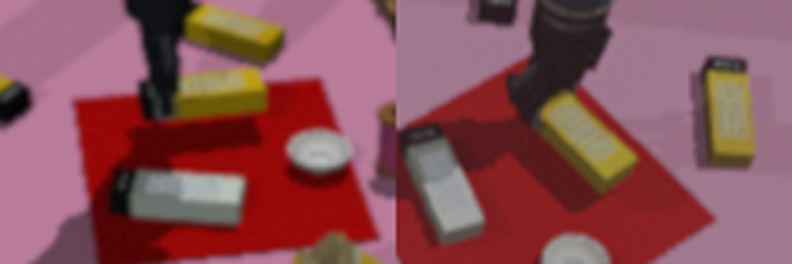

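The box came up level: nose z≈0.047, underside ≈0.035. I'll loosen by single counts so the nose droops about the pads.

Request:
drive_tool:
  plan:
    - [0, 0, 0, 0]
    - [0, 0, 0, 0]
    - [0, 0, 0, 0]
  jaw: 118

```text
t: 13.32
ee_pos: [0.5354, 0.3488, 0.0362]
tcp_rot: [3.136, -0.002, 3.096]
force: [0.3, 0.4, -1.5]
opening: 0.538
```

```bash
cat > tilt.py <<'E'
from h import *
s=sensors.read_state();print(s["t"],s["ee_pos"].round(4),round(s["opening"],4),s["force"].round(2))
import sys
for n in sys.argv[1:]:
  c=cam(n)
  for t in("box_yellow","nose_yellow"):
    for r in optics.pinpoint(t,c)[:4]:
        X=w(c,r["location"])
        if np.hypot(*(X-s["ee_pos"])[:2])<.17: print(n,t,round(r["score"],2),X.round(4))
E
python3 tilt.py side
```

```text
13.325 [0.5354 0.3488 0.0362] 0.5382 [ 0.28  0.44 -1.47]
side box_yellow 0.75 [0.5797 0.3447 0.0355]
side nose_yellow 0.76 [0.6506 0.3406 0.0456]
```

Request:
drive_tool:
  plan:
    - [0, 0, 22, 0]
    - [0, 0, 22, 0]
    - [0, 0, 22, 0]
  jaw: 117.5

```text
t: 13.85
ee_pos: [0.5355, 0.349, 0.0148]
tcp_rot: [3.135, -0.002, 3.096]
force: [0.5, 0.6, -0.3]
opening: 0.539
```

Request:
drive_tool:
  plan:
    - [0, 0, -10, 0]
    - [-2, 0, -20, 0]
    - [-2, 0, -20, 0]
  jaw: 117

```text
t: 14.22
ee_pos: [0.5387, 0.3493, 0.0362]
tcp_rot: [3.134, 0.001, 3.095]
force: [0.1, 0.9, -0.5]
opening: 0.539
```

```bash
python3 tilt.py side
```

```text
14.225 [0.5387 0.3493 0.0362] 0.5385 [ 0.14  0.95 -0.54]
side box_yellow 0.69 [0.5819 0.3448 0.0075]
side nose_yellow 0.62 [0.6483 0.3415 0.0163]
```

The box slipped out and lies flat on the felt again, origin ≈(0.582, 0.346). A light grip slips instead of pivoting. I'll regrip firmly and pivot the box by easing its nose top against the fixed underside of the slot's tongue.

Request:
drive_tool:
  plan:
    - [3, 0, 0, 0]
    - [3, 0, 16, 0]
    - [3, 0, 31, 0]
    - [3, 0, 32, 0]
  jaw: 85

```text
t: 14.88
ee_pos: [0.5332, 0.3483, 0.0]
tcp_rot: [3.138, -0.005, 3.096]
force: [-0.9, -0.0, 0.1]
opening: 0.664
```

Request:
drive_tool:
  plan:
    - [0, 0, 0, 0]
    - [0, 0, 0, 0]
    - [0, 0, 0, 0]
    - [0, 0, 0, 0]
  jaw: 255
  squeeze: 20

```text
t: 15.38
ee_pos: [0.5346, 0.3491, 0.0025]
tcp_rot: [3.135, -0.002, 3.095]
force: [0.7, 0.5, -1.8]
opening: 0.536
```

Request:
drive_tool:
  plan:
    - [0, 0, -25, 0]
    - [0, 0, -60, 0]
    - [0, 0, -60, 0]

```text
t: 15.75
ee_pos: [0.5362, 0.3498, 0.0652]
tcp_rot: [3.132, 0.002, 3.096]
force: [-0.1, 0.1, -1.9]
opening: 0.536
```

```bash
python3 tilt.py side scene; python3 - <<'E'
from h import *
p=cam("side");q=cam("scene");a=p["pixels"][80:180,180:300];b=q["pixels"][90:190,280:400]
c=p["pixels"][170:290,240:360]; d=q["pixels"][190:310,180:300]
im=np.vstack([np.hstack([a,b]),np.hstack([c,d])]);cv2.imwrite("pics/l2.png",cv2.resize(im[:,:,::-1],None,fx=2.7,fy=2.7,interpolation=cv2.INTER_CUBIC))
E
```

```text
15.75 [0.5362 0.3498 0.0652] 0.5359 [-0.09  0.08 -1.91]
side box_yellow 0.89 [0.5798 0.3454 0.0699]
side box_yellow 0.39 [0.5162 0.2068 0.003 ]
side nose_yellow 0.55 [0.652  0.3407 0.0807]
scene box_yellow 0.6 [0.5778 0.3491 0.0653]
scene nose_yellow 0.93 [0.655  0.3424 0.079 ]
```

View pics/l2.png

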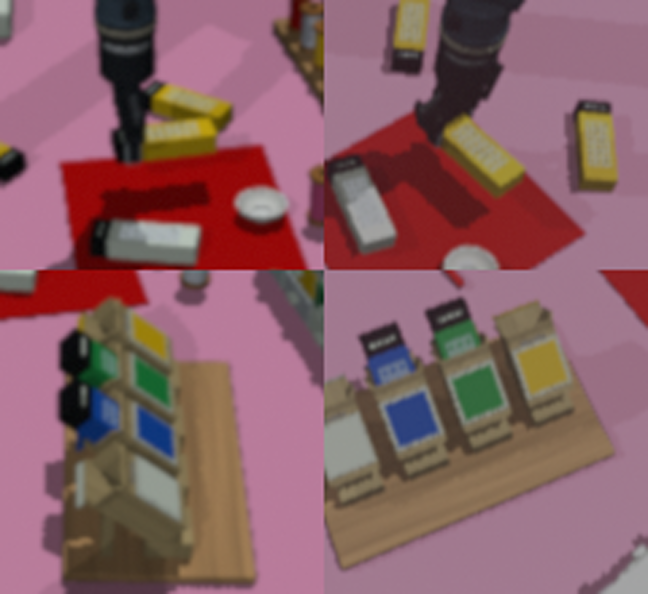

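The box is held level and firmly, opening 0.536. The yellow slot is at the left end of the row with its tongue facing the robot. I'll carry the box to in front of the yellow slot.

Request:
drive_tool:
  plan:
    - [12, -60, 0, 0]
    - [24, -120, 0, 0]
    - [36, -180, 0, 0]
    - [48, -240, 0, 0]
    - [58, -300, 0, 0]

```text
t: 16.77
ee_pos: [0.462, 0.0501, 0.0605]
tcp_rot: [3.136, -0.002, 3.096]
force: [1.1, -0.0, -2.1]
opening: 0.537
```

Request:
drive_tool:
  plan:
    - [8, -20, 0, 8]
    - [12, -45, 6, 15]
    - [12, -58, 24, 15]
    - [12, -58, 24, 15]

```text
t: 17.27
ee_pos: [0.447, -0.0061, 0.0354]
tcp_rot: [3.137, -0.006, 2.832]
force: [-0.0, 0.3, -0.7]
opening: 0.539
```

```bash
python3 - <<'E'
from h import *
s=sensors.read_state();print(s["t"],s["ee_pos"].round(4),s["tcp_rot"],round(s["opening"],4),s["force"].round(2),s["joint_pos"].round(2))
for n in("wrist","side"):
  p=cam(n);save(p,n+"3.png",crop=None if n=="wrist" else (200,130,360,270),s=1 if n=="wrist" else 4)
  for t in("mouth_yellow","slot_yellow","spring_yellow","slot_green","slot_white","nose_yellow","box_yellow"):
    for r in optics.pinpoint(t,p)[:1]:
        X=w(p,r["location"]);print(n,t,round(r["score"],2),X.round(4),proj(p,X)[0].round())
E
```

```text
17.275 [ 0.447  -0.0061  0.0354] [ 3.13685184 -0.0055363   2.83222745] 0.5395 [-0.03  0.26 -0.7 ] [-0.02  0.27 -0.52  0.78  0.01  0.29]
wrist box_yellow 0.9 [ 0.49   -0.0196  0.0385] [251. 348.]
side mouth_yellow 0.58 [ 0.6123 -0.0563  0.1019] [281. 191.]
side slot_yellow 0.84 [ 0.6681 -0.0737  0.0515] [299. 204.]
side spring_yellow 0.75 [ 0.646  -0.0641  0.0778] [292. 197.]
side slot_green 0.62 [ 0.6451 -0.1469  0.0511] [300. 221.]
side slot_white 0.82 [ 0.5975 -0.3041  0.0539] [303. 260.]
side nose_yellow 0.96 [ 0.5553 -0.0445  0.0537] [262. 204.]
side box_yellow 0.95 [0.3404 0.4805 0.0029] [173. 138.]
```

View pics/wrist3.png

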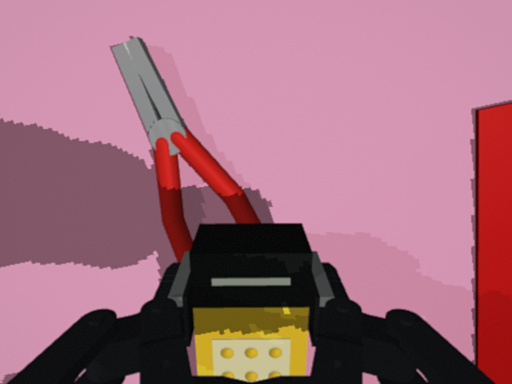

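View pics/side3.png

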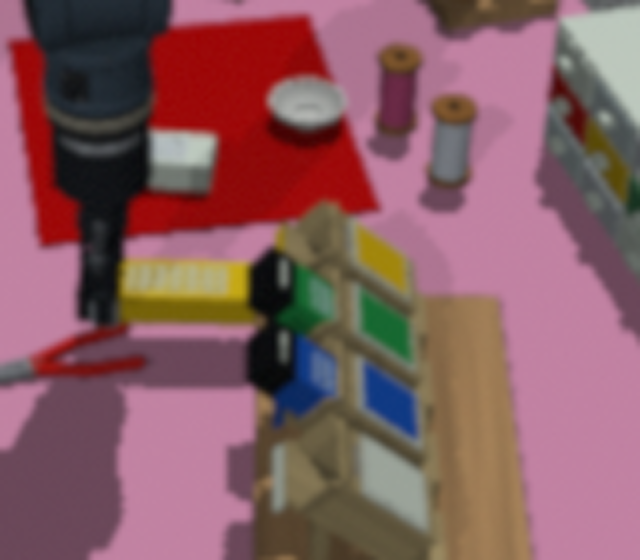

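The level box is in front of the yellow slot, nose at about u=-55 mm from the mouth. The pliers are below it, and the slot mouth, green box and base are clear. I'll slip the nose under the tongue and raise gently.

Request:
drive_tool:
  plan:
    - [-22, 2, 0, 0]
    - [-43, 2, 0, 0]
    - [-43, 2, -12, 0]
    - [-43, 2, -18, 0]
    - [-43, 2, -24, 0]

```text
t: 18.7
ee_pos: [0.4894, -0.0166, 0.0606]
tcp_rot: [3.136, -0.003, 2.834]
force: [-0.2, -0.3, -3.5]
opening: 0.537
```

Request:
drive_tool:
  plan:
    - [0, 0, -8, 0]
    - [-1, 0, -16, 0]
    - [-3, 0, -24, 0]

```text
t: 19.08
ee_pos: [0.492, -0.0177, 0.0846]
tcp_rot: [3.136, -0.004, 2.834]
force: [-3.1, 1.8, -1.3]
opening: 0.538
```

```bash
python3 tilt.py side
```

```text
19.075 [ 0.492  -0.0177  0.0846] 0.5377 [-3.14  1.76 -1.26]
side box_yellow 0.74 [ 0.5266 -0.0293  0.0763]
side nose_yellow 0.73 [ 0.5933 -0.0534  0.0686]
```

It pivots: θ≈17°, contact force ≈3 N. I'll continue the arc.

Request:
drive_tool:
  plan:
    - [-2, 0, -8, 0]
    - [-5, 0, -16, 0]
    - [-10, 0, -27, 0]
    - [-15, 0, -35, 0]
    - [-20, 0, -43, 0]

```text
t: 19.85
ee_pos: [0.5124, -0.0243, 0.1277]
tcp_rot: [3.136, -0.003, 2.834]
force: [-0.9, 0.5, -4.0]
opening: 0.534
```

```bash
python3 tilt.py side scene
```

```text
19.85 [ 0.5124 -0.0243  0.1277] 0.5341 [-0.95  0.45 -4.03]
side box_yellow 0.88 [ 0.5299 -0.0314  0.1103]
side nose_yellow 0.94 [ 0.5896 -0.0515  0.0725]
scene box_yellow 0.83 [ 0.5335 -0.0287  0.1026]
scene nose_yellow 0.65 [ 0.5898 -0.0497  0.0713]
scene nose_yellow 0.65 [ 0.5306 -0.0314  0.1054]
```

θ≈40.5° by both cameras (side 42°, scene 39°), lined up with the slot. I'll back out, rise, and place the nose in front of the mouth just beyond the tongue.

Request:
drive_tool:
  plan:
    - [30, 0, 2, 0]
    - [60, 0, 0, 0]
    - [60, 0, -30, 0]
    - [60, 0, -51, 0]
    - [40, 0, -51, 0]

```text
t: 20.78
ee_pos: [0.4741, -0.0122, 0.18]
tcp_rot: [3.135, -0.0, 2.834]
force: [0.2, 0.5, -1.6]
opening: 0.538
```

Request:
drive_tool:
  plan:
    - [-18, 0, 0, 0]
    - [-34, 0, 0, 0]
    - [-34, 0, 0, 0]
  squeeze: 40

```text
t: 21.15
ee_pos: [0.5069, -0.023, 0.1773]
tcp_rot: [3.136, -0.004, 2.833]
force: [-0.1, 1.1, -0.3]
opening: 0.533
```

```bash
cat > chk.py <<'E'
from h import *
s=sensors.read_state();print(s["t"],s["ee_pos"].round(4),s["tcp_rot"].round(3),round(s["opening"],4),s["force"].round(2))
M=np.array([.6125,-.0562,.0985]);U=np.array([.954,-.301,0]);V=np.array([.301,.954,0]);Z=np.array([0,0,1.])
S=-.766*U+.643*Z;N=.643*U+.766*Z
f=lambda X:(1e3*np.array([(X-M)@S,(X-M)@N,(X-M)@V])).round(1)
print("tcp s,n,v",f(s["ee_pos"]),"force s,n,v",[round(float(s["force"]@k),1) for k in(S,N,V)])
import sys
for n in sys.argv[1:]:
  p=cam(n);g={}
  for t in("box_yellow","nose_yellow","mouth_yellow"):
    for r in optics.pinpoint(t,p)[:4]:
      X=w(p,r["location"])
      if np.linalg.norm((X-s["ee_pos"])[:2])<.16: g.setdefault(t,X);print(n,t,round(r["score"],2),X.round(4),f(X))
  if "box_yellow" in g and "nose_yellow" in g:
    d=g["nose_yellow"]-g["box_yellow"];print("theta",np.degrees(np.arctan2(-d[2],np.hypot(*d[:2])))+11.3)
E
python3 chk.py side scene
python3 - <<'E'
from h import *
p=cam("side");q=cam("scene");a=p["pixels"][140:250,220:340];b=q["pixels"][170:280,190:310]
cv2.imwrite("pics/m1.png",cv2.resize(np.hstack([a,b])[:,:,::-1],None,fx=3.3,fy=3.3,interpolation=cv2.INTER_CUBIC))
E
```

```text
21.15 [ 0.5069 -0.023   0.1773] [ 3.136 -0.004  2.833] 0.5329 [-0.09  1.06 -0.32]
tcp s,n,v [ 1.355e+02 -1.080e+01 -1.000e-01] force s,n,v [0.1, -0.5, 1.0]
side box_yellow 0.83 [ 0.5253 -0.0269  0.1561] [107.5 -15.    1.7]
side nose_yellow 0.56 [ 0.5824 -0.0539  0.1202] [36.5 -2.3 -6.9]
side mouth_yellow 0.97 [ 0.6132 -0.0578  0.0991] [-0.5  1.2 -1.4]
theta 40.95528735821376
scene box_yellow 0.83 [ 0.5232 -0.0291  0.1522] [106.1 -18.9  -1. ]
scene nose_yellow 0.84 [ 0.5864 -0.0442  0.1207] [36.1 -1.3  3.6]
scene mouth_yellow 0.84 [ 0.6111 -0.0537  0.0989] [ 1.8 -1.1  2. ]
theta 37.17326037372523
```

View pics/m1.png

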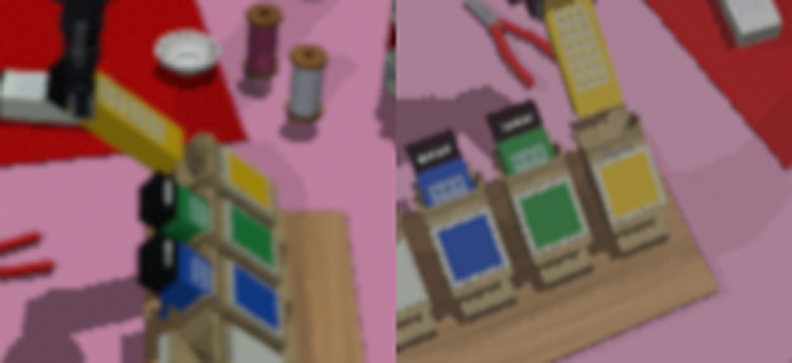

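The box is aligned with the slot: nose 36 mm out of the mouth, about 2 mm low, lateral error within noise. I'll raise it 2.5 mm across the slot and feed along the axis.

Request:
drive_tool:
  plan:
    - [-1.6, 0, -1.9, 0]
    - [-9.3, 0, 4.5, 0]
    - [-17, 0, 11, 0]
    - [-24.6, 0, 17.4, 0]
    - [-24.6, 0, 17.4, 0]

```text
t: 22.28
ee_pos: [0.5297, -0.0302, 0.1596]
tcp_rot: [3.137, -0.005, 2.833]
force: [-1.0, 0.0, -1.1]
opening: 0.531
```

```bash
python3 chk.py side scene
```

```text
22.275 [ 0.5297 -0.0302  0.1596] [ 3.137 -0.005  2.833] 0.5306 [-1.04  0.01 -1.08]
tcp s,n,v [ 1.058e+02 -9.100e+00 -1.000e-01] force s,n,v [0.1, -1.5, -0.3]
side box_yellow 0.7 [ 0.5468 -0.0389  0.1397] [ 78.5 -12.1  -3.3]
side mouth_yellow 0.82 [ 0.6113 -0.0554  0.1025] [3.7 2.2 0.4]
scene box_yellow 0.89 [ 0.5526 -0.0367  0.1327] [ 70.3 -14.3   0.6]
scene nose_yellow 0.85 [ 0.6118 -0.0518  0.1037] [4.9 2.7 4. ]
scene mouth_yellow 0.78 [ 0.6097 -0.0509  0.0963] [ 1.8 -4.5  4.2]
theta 36.72987506194178
```

Request:
drive_tool:
  plan:
    - [-5, 0, 4.3, 0]
    - [-10, 0, 8.6, 0]
    - [-15.3, 0, 12.9, 0]

```text
t: 23.05
ee_pos: [0.5445, -0.0347, 0.1472]
tcp_rot: [3.136, -0.003, 2.834]
force: [0.3, -0.3, -0.1]
opening: 0.53
```

```bash
python3 chk.py
```

```text
23.05 [ 0.5445 -0.0347  0.1472] [ 3.136e+00 -3.000e-03  2.834e+00] 0.5304 [ 0.28 -0.29 -0.14]
tcp s,n,v [86.  -8.6  0. ] force s,n,v [-0.4, 0.1, -0.2]
```

Request:
drive_tool:
  plan:
    - [-4, 0, 3.4, 0]
    - [-8, 0, 6.7, 0]
    - [-11.5, 0, 9.6, 0]

```text
t: 23.42
ee_pos: [0.5547, -0.038, 0.1375]
tcp_rot: [3.136, -0.005, 2.834]
force: [-3.0, 0.9, -1.6]
opening: 0.531
```

Request:
drive_tool:
  plan:
    - [-3.1, 0, 2.6, 0]
    - [-6.1, 0, 5.1, 0]
    - [-9.2, 0, 7.7, 0]

```text
t: 23.8
ee_pos: [0.5637, -0.0408, 0.13]
tcp_rot: [3.136, -0.004, 2.834]
force: [-2.8, 0.7, -2.0]
opening: 0.529
```

```bash
python3 chk.py side scene
```

```text
23.8 [ 0.5637 -0.0408  0.13  ] [ 3.136 -0.004  2.834] 0.5291 [-2.78  0.73 -1.99]
tcp s,n,v [59.4 -8.8  0. ] force s,n,v [0.9, -3.4, -0.1]
side box_yellow 0.68 [ 0.5818 -0.0481  0.1085] [ 30.8 -12.8  -1.6]
side mouth_yellow 0.58 [ 0.6111 -0.0554  0.1032] [4.2 2.6 0.4]
side mouth_yellow 0.38 [ 0.6425 -0.1468  0.0462] [-76.5  -4.1 -77.4]
scene nose_yellow 0.77 [ 0.6442 -0.0653  0.0703] [-43.4  -0.4   0.9]
scene mouth_yellow 0.62 [ 0.609  -0.0546  0.0977] [ 2.4 -3.1  0.4]
```

Request:
drive_tool:
  plan:
    - [-2.3, 0, 1.9, 0]
    - [-4.6, 0, 3.8, 0]
    - [-6.9, 0, 5.8, 0]

```text
t: 24.58
ee_pos: [0.5704, -0.0428, 0.1243]
tcp_rot: [3.136, -0.004, 2.834]
force: [-2.5, 0.8, -1.5]
opening: 0.528
```

Request:
drive_tool:
  plan:
    - [-1.5, 0, 1.3, 0]
    - [-3.1, 0, 2.6, 0]

```text
t: 24.82
ee_pos: [0.5734, -0.0438, 0.1217]
tcp_rot: [3.136, -0.003, 2.834]
force: [-3.0, 0.9, -2.9]
opening: 0.532
```

Request:
drive_tool:
  plan:
    - [-1.5, 0, 1.3, 0]
    - [-3.1, 0, 2.6, 0]

```text
t: 25.08
ee_pos: [0.5764, -0.0447, 0.1191]
tcp_rot: [3.136, -0.003, 2.834]
force: [-2.1, 0.8, -3.1]
opening: 0.532
```

```bash
python3 chk.py
```

```text
25.075 [ 0.5764 -0.0447  0.1191] [ 3.136e+00 -3.000e-03  2.834e+00] 0.5316 [-2.11  0.85 -3.1 ]
tcp s,n,v [42.3 -8.6  0.1] force s,n,v [-0.3, -3.8, 0.2]
```

Request:
drive_tool:
  plan:
    - [-1.2, 0, 1, 0]
    - [-2.3, 0, 1.9, 0]

```text
t: 25.32
ee_pos: [0.5785, -0.0453, 0.1172]
tcp_rot: [3.136, -0.003, 2.834]
force: [-4.4, 0.3, -3.0]
opening: 0.531
```

Request:
drive_tool:
  plan:
    - [-1.2, 0, 1, 0]
    - [-2.3, 0, 1.9, 0]

```text
t: 25.58
ee_pos: [0.5807, -0.046, 0.1153]
tcp_rot: [3.136, -0.003, 2.834]
force: [-3.1, 2.3, -2.0]
opening: 0.534
```

Request:
drive_tool:
  plan:
    - [-1.2, 0, 1, 0]
    - [-2.3, 0, 1.9, 0]

```text
t: 25.82
ee_pos: [0.5817, -0.0464, 0.1139]
tcp_rot: [3.136, -0.005, 2.834]
force: [-15.3, 3.5, 13.4]
opening: 0.529
```

```bash
python3 chk.py scene side; python3 - <<'E'
from h import *
p=cam("side");q=cam("scene");a=p["pixels"][140:250,220:340];b=q["pixels"][170:280,190:310]
cv2.imwrite("pics/m2.png",cv2.resize(np.hstack([a,b])[:,:,::-1],None,fx=3.3,fy=3.3,interpolation=cv2.INTER_CUBIC))
E
```

```text
25.825 [ 0.5817 -0.0464  0.1139] [ 3.136 -0.005  2.834] 0.5292 [-15.28   3.55  13.44]
tcp s,n,v [34.6 -9.   0.1] force s,n,v [20.6, 0.2, -1.2]
scene box_yellow 0.75 [ 0.6008 -0.0517  0.0891] [  3.6 -15.2   0.8]
scene mouth_yellow 0.68 [ 0.6097 -0.0517  0.0996] [ 3.8 -1.7  3.4]
side box_yellow 0.46 [ 0.5976 -0.0534  0.0921] [  7.4 -14.6  -1.8]
side mouth_yellow 0.92 [ 0.6094 -0.0549  0.1028] [5.3 1.1 0.3]
```

The force rises sharply to 20.6 N, purely along the slot axis, with the nose ≈65–66 mm deep. That is inside the 55–71 mm window, so the box is on the stop. I'll ease the push slightly, open a little and withdraw upwards.

Request:
drive_tool:
  plan:
    - [0.4, 0, -0.3, 0]

```text
t: 26.45
ee_pos: [0.5819, -0.0464, 0.1142]
tcp_rot: [3.136, -0.004, 2.834]
force: [-6.5, 0.3, 0.6]
opening: 0.534
```

Request:
drive_tool:
  plan:
    - [0, 0, 0, 0]
    - [0, 0, 0, 0]
    - [0, 0, 0, 0]
    - [0, 0, 0, 0]
  jaw: 75

```text
t: 26.95
ee_pos: [0.5827, -0.0467, 0.1139]
tcp_rot: [3.136, -0.003, 2.834]
force: [0.1, -0.6, -0.2]
opening: 0.706
```

```bash
python3 chk.py scene side
```

```text
26.95 [ 0.5827 -0.0467  0.1139] [ 3.136e+00 -3.000e-03  2.834e+00] 0.7055 [ 0.12 -0.61 -0.18]
tcp s,n,v [33.8 -8.3  0.1] force s,n,v [-0.3, 0.0, -0.5]
scene box_yellow 0.76 [ 0.5979 -0.0528  0.0884] [  4.9 -17.4  -1.1]
scene mouth_yellow 0.66 [ 0.6103 -0.0519  0.097 ] [ 1.6 -3.3  3.4]
side box_yellow 0.56 [ 0.5966 -0.0537  0.0916] [  7.8 -15.6  -2.4]
side box_yellow 0.25 [ 0.6654 -0.0723  0.0539] [-71.    1.4   0.5]
side mouth_yellow 0.83 [ 0.6127 -0.056   0.103 ] [2.8 3.5 0.2]
```

Released; the box stayed put, with measured force ≈0. I'll withdraw and confirm "home" with one gentle push on the cap with closed fingertips.

Request:
drive_tool:
  plan:
    - [0, 0, -30, 0]
    - [0, 0, -70, 0]
    - [30, 0, -70, 0]
    - [62, 0, -70, 0]

```text
t: 27.85
ee_pos: [0.5232, -0.0281, 0.1843]
tcp_rot: [3.136, -0.002, 2.833]
force: [-0.5, 1.1, 0.4]
opening: 0.703
```

Request:
drive_tool:
  plan:
    - [0, 0, 0, 0]
    - [0, 0, 0, 0]
    - [0, 0, 15, 0]
    - [0, 0, 30, 0]
    - [0, 0, 37, 0]
  jaw: 255

```text
t: 28.48
ee_pos: [0.5228, -0.028, 0.145]
tcp_rot: [3.137, -0.006, 2.834]
force: [-0.3, -0.3, -0.5]
opening: -0.001
```

```bash
python3 chk.py side scene; python3 - <<'E'
from h import *
p=cam("side");q=cam("scene");a=p["pixels"][140:250,220:340];b=q["pixels"][170:280,190:310]
cv2.imwrite("pics/m3.png",cv2.resize(np.hstack([a,b])[:,:,::-1],None,fx=3.3,fy=3.3,interpolation=cv2.INTER_CUBIC))
E
```

```text
28.475 [ 0.5228 -0.028   0.145 ] [ 3.137 -0.006  2.834] -0.0007 [-0.35 -0.29 -0.5 ]
tcp s,n,v [ 1.02e+02 -2.49e+01 -1.00e-01] force s,n,v [-0.1, -0.5, -0.4]
side box_yellow 0.58 [ 0.5961 -0.0502  0.0925] [  9.5 -15.8   0.8]
side mouth_yellow 0.6 [ 0.61   -0.0542  0.104 ] [5.9 2.3 1.2]
scene mouth_yellow 0.86 [ 0.6116 -0.0541  0.0939] [-1.8 -4.5  1.8]
```

View pics/m3.png

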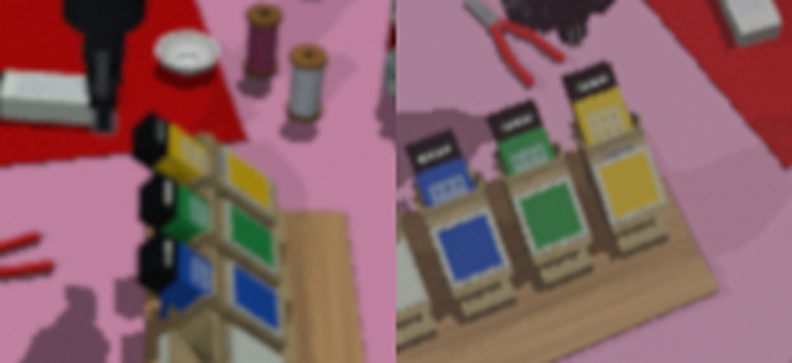

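The box sits in the yellow slot with its cap outside, standing a little farther out than the green and blue ones. The gripper is clear of it. Now the confirming push.

Request:
drive_tool:
  plan:
    - [-10, 0, 0, 0]
    - [-20, 0, 0, 0]
    - [-20, 0, 0, 0]

```text
t: 29.35
ee_pos: [0.5435, -0.0344, 0.1467]
tcp_rot: [3.136, -0.003, 2.833]
force: [-0.2, 0.2, 0.1]
opening: -0.0
```

Request:
drive_tool:
  plan:
    - [-0.8, 0, 0.6, 0]
    - [-1.5, 0, 1.3, 0]

```text
t: 29.6
ee_pos: [0.5437, -0.0345, 0.1455]
tcp_rot: [3.136, -0.004, 2.834]
force: [-0.6, 0.2, -0.7]
opening: 0.003
```

Request:
drive_tool:
  plan:
    - [-0.8, 0, 0.6, 0]
    - [-1.5, 0, 1.3, 0]

```text
t: 29.85
ee_pos: [0.5453, -0.0349, 0.1443]
tcp_rot: [3.136, -0.003, 2.834]
force: [0.6, 0.9, 0.4]
opening: -0.002
```

```bash
python3 chk.py
```

```text
29.85 [ 0.5453 -0.0349  0.1443] [ 3.136e+00 -3.000e-03  2.834e+00] -0.0022 [0.62 0.93 0.37]
tcp s,n,v [ 83.5 -10.2   0.1] force s,n,v [-0.0, 0.5, 1.1]
```

Request:
drive_tool:
  plan:
    - [-0.8, 0, 0.6, 0]
    - [-1.5, 0, 1.3, 0]

```text
t: 30.1
ee_pos: [0.5468, -0.0354, 0.143]
tcp_rot: [3.136, -0.003, 2.834]
force: [-2.6, 1.1, 3.7]
opening: 0.004
```

Request:
drive_tool:
  plan:
    - [-0.8, 0, 0.6, 0]
    - [-1.5, 0, 1.3, 0]

```text
t: 30.35
ee_pos: [0.5472, -0.0355, 0.1425]
tcp_rot: [3.136, -0.005, 2.834]
force: [-9.7, 2.6, 17.8]
opening: -0.0
```

Request:
drive_tool:
  plan:
    - [-0.8, 0, 0.6, 0]
    - [-1.5, 0, 1.3, 0]

```text
t: 30.6
ee_pos: [0.5474, -0.0356, 0.1423]
tcp_rot: [3.136, -0.006, 2.834]
force: [-19.6, 5.0, 32.1]
opening: -0.002
```

```bash
python3 chk.py
```

```text
30.6 [ 0.5474 -0.0356  0.1423] [ 3.136 -0.006  2.834] -0.0018 [-19.58   5.04  32.06]
tcp s,n,v [ 80.5 -10.4   0.1] force s,n,v [36.1, 11.6, -1.1]
```

Contact went from 4 to 36 N over less than 1 mm of travel, so the box was solidly home. I'll retreat along the axis and clear away.

Request:
drive_tool:
  plan:
    - [4, 0, -3, 0]
    - [15, 0, -12, 0]
    - [40, 0, -50, 0]
    - [60, 0, -90, 0]
    - [60, 0, -90, 0]

```text
t: 31.22
ee_pos: [0.4927, -0.0184, 0.2339]
tcp_rot: [3.135, 0.002, 2.834]
force: [1.0, 0.6, -0.7]
opening: 0.002
```

```bash
python3 chk.py side; python3 - <<'E'
from h import *
p=cam("side");q=cam("scene");a=p["pixels"][90:270,140:360];b=q["pixels"][90:270,160:380]
cv2.imwrite("pics/f.png",cv2.resize(np.hstack([a,b])[:,:,::-1],None,fx=1.8,fy=1.8,interpolation=cv2.INTER_CUBIC))
for t in("box_white","dish","pliers"):
  print(t,[w(p,r["location"]).round(3).tolist() for r in optics.pinpoint(t,p)[:1]])
E
```

```text
31.225 [ 0.4927 -0.0184  0.2339] [3.135e+00 2.000e-03 2.834e+00] 0.0016 [ 0.99  0.57 -0.66]
tcp s,n,v [183.3  22.9   0. ] force s,n,v [-1.0, -0.0, 0.8]
side box_yellow 0.55 [ 0.5965 -0.0533  0.0917] [  8.  -15.6  -2.1]
side mouth_yellow 0.8 [ 0.6085 -0.0556  0.101 ] [ 4.7 -0.7 -0.7]
box_white [[0.515, 0.204, 0.003]]
dish [[0.692, 0.239, 0.004]]
pliers [[0.391, -0.032, -0.0]]
```

View pics/f.png

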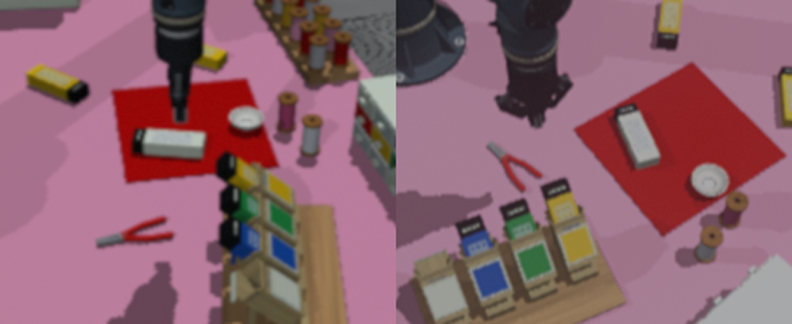

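The box is seated, the arm is clear, and the white box and dish read unchanged. Handing in.

```bash
python3 -c "
from cell import manip
print(manip.finish_job())"
```

```text
the job is handed in; nothing more can be done
None
```

The yellow box from the felt is back in the yellow-label slot, nose first with its black cap outside, and felt to be home on the stop. I handed the job in at about 31.5 s.

**How it went:** I took the yellow box farthest to the robot's right. The tool could not be tilted, so I pivoted the box in the grip to about 40° by easing its nose against the underside of the slot's tongue. It then fed in past the spring under about 2–4 N.

**Last checks:**
- **Stop felt twice:** the first push rose sharply to about 21 N along the slot, with the nose about 65 mm deep. After release, a second push on the cap with closed fingers rose from about 4 to 36 N in under 1 mm. That was firmer than I intended.
- **Box position:** the final picture shows it seated in the yellow slot with the arm clear.
- **Everything else:** the white box and dish read the same as at the start to within about 2 mm. The pliers look unmoved, though I had no start reading to compare. I did not measure the spools, glue or pincushion.

**What did not go smoothly:**
- Joint 6 reached its range limit early and tilted the tool slightly. I undid that before grasping.
- An attempt to let the nose droop by loosening the grip let the box slip back flat onto the felt from about 1–3 cm up. I then picked it up again.
- The camera tilt estimates differed by about 3–4° between views (side 41–42°, scene 37–39°), but the box went in without jamming.

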